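# Count two weld bosses into the kit tray

## Robot

A 6-joint arm with a two-finger parallel gripper is mounted at the origin on the work surface. World frame = base frame: x ahead of the robot, y to its left, z up, the work surface at z = 0. Lengths are in mm, angles in rad, forces in N, time in s.
With the tool pointing down it reaches from about 375 to 900 mm from the base axis. Payload 3.1 kg.
Tool frame: the origin (TCP) lies midway between the tips of the shut fingers; the grasp point (between the pads) lies 19 mm behind it; z points along the fingers, y is the line along which they close (so a half turn about z gives the same grasp; the last joint's range is limited). The gripper opens to 85 mm and grips with 20 to 120 N. Pads are 22 mm wide; open, the fingers measure 114 mm over their backs; the gripper's body (76 mm by 85 mm) begins 54 mm behind the grasp point. The pads swing forward as they close: fully open they stand 13 mm farther back than shut.
Start: joints at [-1.302, 0.527, 1.433, -0, 1.181, -0.178], TCP at [270.07, -563.613, 231.31] pointing down, gripper open.
Joint ranges: [-3.08, 3.08], [-0.75, 2.2], [0.22, 2.44], [-1.43, 4.57], [0, 2.65], [-2.85, 2.85]. Speed limits (rad/s): [2.79, 2.79, 3.14, 3.14, 3.14, 3.14].

## Interface

Orientations are given as a unit quaternion [w, x, y, z].
In Python, from plant import arm gives the robot as it stands. Calls block until the motion is done:
- arm.movep(position, orientation): joint-space move of the TCP to a pose.
- arm.line_to(position, rot=None, rate=150, threshold=None): straight line of the TCP; rot=None keeps the orientation; rate is the mean speed in mm/s. With threshold (N) it stops when the force on the tool has changed by that much, and returns True; else False.
- arm.move_j(angles): joint-space move.
- arm.open() and arm.clamp(squeeze=None): open the fingers fully, or close them until they stop; squeeze is the grip in N (None keeps the last).
- arm.sleep(seconds).
- arm.solve_ik(position, orientation): joint angles nearest the present ones, or None.
- arm.state(): the state.
- arm.camera(name): name is "side" or "top" or "wrist"; returns the picture (384x512x3 uint8, blue, green, red); there is no depth.
- arm.get_calibration(name): a dict with "fx", "fy", "cx", "cy" (pixels), "pose" (4x4, takes a point from camera to world coordinates); the wrist camera has in their place "T_tool_cam" (4x4, takes a point from camera to tool coordinates, whose origin is the TCP and whose axes are the flange's). Camera axes: x right, y up, looking along -z (the intrinsics and any distortion apply to the point x, -y, -z); pixel columns grow to the right and rows downward; lengths in mm; the calibration is good to about 2 mm. A picture is of the moment at which its call begins: read the wrist's pose just before it. get_calibration takes no time and is no camera call.
A pose or a line that the arm cannot do raises arm.PlanningError and nothing moves.
- arm.hand_in(): hands the job in; it is judged then, once.
Trained networks look in the newest picture that a camera, given by its name, has taken for a name from the list of things; names that differ only in an ending like _2 or _b are one class to them, and where a whole thing is asked for, a point or a joint stands for the part that bears it (a point fixed in the world has none). Each returns a list of dicts, best first, with "conf" (0 to 1); they miss things now and then, are a little off and sometimes report something else, mostly with a low value. They report only what shows in the picture. A call takes as long as a camera call. They do not tell look-alikes from the thing itself.
- arm.spot_in(camera, name): "centre" ([column, row] in pixels, amid what is visible of it).
- arm.regions_of(camera, name): "region" (384x512 bool, what is visible of it) and "centre" ([column, row] in pixels, amid what is visible of it).
The state is a dict: "t": time; "q": joint angles; "dq": joint speeds; "joint_torque": joint torques, N m; "tool_pos": TCP position; "ee_rot": TCP orientation; "ft_force": force on the tool from outside, world axes, zero at the start; "wrist_torque": the same for the moment, N m; "grip_width": opening from 0.0 (shut) to 1.0 (fully open); "finger_force": force on a finger pad.
Only numpy, scipy, OpenCV 4.12 (cv2) and the standard library are available. Lean on these libraries where they do the work, as an engineer would, in place of code of your own. Each camera call takes 0.05 s, during which the arm holds its last target. There are 200 camera calls.

## Task

The next welding job takes exactly two steel bosses: stand any two of the three silver steel bosses upright on the floor of the blue kit tray. Leave the third steel boss standing where it is on the bench; the brass-yellow bush and the red scrap tray are not part of the job.

Things in the scene. Friction and masses are not known exactly. Their poses are not given: they have to be found in the camera images.
- boss_a: One of three identical weld bosses: a plain bright silver-grey steel collar standing on end on the bench, 40 mm outer diameter, 45 mm high, 22 mm through bore, about 0.3 kg, loose. Origin: centre of its underside; z up along the bore. (A brass-yellow bush of the same size stands in the same row and is not one of them.)
- boss_b: One of three identical weld bosses: a plain bright silver-grey steel collar standing on end on the bench, 40 mm outer diameter, 45 mm high, 22 mm through bore, about 0.3 kg, loose. Origin: centre of its underside; z up along the bore. (A brass-yellow bush of the same size stands in the same row and is not one of them.)
- boss_c: One of three identical weld bosses: a plain bright silver-grey steel collar standing on end on the bench, 40 mm outer diameter, 45 mm high, 22 mm through bore, about 0.3 kg, loose. Origin: centre of its underside; z up along the bore. (A brass-yellow bush of the same size stands in the same row and is not one of them.)
- tray: The blue kit tray, an open shallow steel tray held fast to the bench by its magnetic base: 130 mm (its x) by 200 mm (its y) outside, 20 mm high, walls and floor 4 mm thick, so there is room for the two bosses side by side along its y. It may be turned a little. Origin: centre of its underside, on the bench; z up. (A red scrap tray of the same size, with offcuts in it, stands on the other side.)
There are look-alikes about, which are no part of the job. What is shaped like the boss_c but green, orange or turquoise is not meant.

How it is judged (in metres and radians):
At the end, for the whole second after the job is handed in: Exactly two of the three steel bosses stand upright (within about 10 degrees) at rest on the blue tray's floor, inside its walls and released, and the third stands upright within 30 mm of where it started (((distance of boss_a from where it was at the start of the episode below 0.03 m and angle between each of boss_a, boss_b, boss_c's own z axis and vertical below 0.17 rad and linear speed of each of boss_a, boss_b, boss_c below 0.02 m/s and x of boss_b in the frame of tray between -0.042 and 0.042 m and y of boss_b in the frame of tray between -0.078 and 0.078 m and z of boss_b in the frame of tray between 0 and 0.01 m and contact force between each of boss_b, boss_c and the fingers below 0.1 N and x of boss_c in the frame of tray between -0.042 and 0.042 m and y of boss_c in the frame of tray between -0.078 and 0.078 m and z of boss_c in the frame of tray between 0 and 0.01 m) or (x of boss_a in the frame of tray between -0.042 and 0.042 m and y of boss_a in the frame of tray between -0.078 and 0.078 m and z of boss_a in the frame of tray between 0 and 0.01 m and angle between each of boss_a, boss_b, boss_c's own z axis and vertical below 0.17 rad and linear speed of each of boss_a, boss_b, boss_c below 0.02 m/s and contact force between each of boss_a, boss_c and the fingers below 0.1 N and distance of boss_b from where it was at the start of the episode below 0.03 m and x of boss_c in the frame of tray between -0.042 and 0.042 m and y of boss_c in the frame of tray between -0.078 and 0.078 m and z of boss_c in the frame of tray between 0 and 0.01 m) or (x of boss_a in the frame of tray between -0.042 and 0.042 m and y of boss_a in the frame of tray between -0.078 and 0.078 m and z of boss_a in the frame of tray between 0 and 0.01 m and angle between each of boss_a, boss_b, boss_c's own z axis and vertical below 0.17 rad and linear speed of each of boss_a, boss_b, boss_c below 0.02 m/s and contact force between each of boss_a, boss_b and the fingers below 0.1 N and x of boss_b in the frame of tray between -0.042 and 0.042 m and y of boss_b in the frame of tray between -0.078 and 0.078 m and z of boss_b in the frame of tray between 0 and 0.01 m and distance of boss_c from where it was at the start of the episode below 0.03 m))); the robot touches nothing.
It also fails if it takes over 45 s, if anything falls off the work surface, if the arm or the gripper's body presses on something with over 40 N, if the wrist force passes 120 N, or if a joint passes its speed limit or range.

## Working session

There is one attempt and no reset: what is moved stays moved. The work goes in short steps, each a Python script; the robot and the scene stay as the last script left them, time stands still between calls to the robot, and variables do not carry over. Pictures are saved under pics/ and viewed, at most 10 in all, crops included, and the job is handed in when it is done.

```bash
mkdir -p pics
cat > h.py <<'E'
import numpy as np, cv2
from plant import arm
def pix(name,p):  # world mm -> pixel
    c=arm.get_calibration(name); q=np.linalg.inv(c["pose"])@np.append(p,1)
    return np.array([c["fx"]*q[0]/-q[2]+c["cx"], c["fy"]*-q[1]/-q[2]+c["cy"]])
def ray(name,uv):
    c=arm.get_calibration(name); d=np.array([(uv[0]-c["cx"])/c["fx"],-(uv[1]-c["cy"])/c["fy"],-1])
    P=np.array(c["pose"]); d=P[:3,:3]@d; return P[:3,3],d/np.linalg.norm(d)
def onz(name,uv,z):
    o,d=ray(name,uv); return o+d*(z-o[2])/d[2]
def tri(rays):
    A=sum(np.eye(3)-np.outer(d,d) for o,d in rays); b=sum((np.eye(3)-np.outer(d,d))@o for o,d in rays)
    return np.linalg.solve(A,b)
E
python3 - <<'E'
from h import *
ims=[]
for n in ("top","side"):
    im=arm.camera(n); cv2.imwrite(f"pics/{n}0.png",im)
    print(n,{k:np.round(v,3).tolist() if k=="pose" else v for k,v in arm.get_calibration(n).items()})
    for t in("boss_a","tray"):
        for r in arm.regions_of(n,t):
            m=r["region"]; print(t,round(r["conf"],2),np.round(r["centre"],1),m.sum(),im[m].mean(0).round(), np.round(onz(n,r["centre"],45 if t=="boss_a" else 4)))
E
```

```text
top {'fx': 380.16166946208557, 'fy': 380.16166946208557, 'cx': 256.31196048304804, 'cy': 190.49433415375753, 'pose': [[0.017, 0.979, -0.204, 355.331], [-1.0, 0.016, -0.006, 41.774], [-0.002, 0.204, 0.979, 742.096], [0.0, 0.0, 0.0, 1.0]]}
boss_a 0.84 [175.7 241.1] 415 [199. 203.  65.] [404. 191.  45.]
boss_a 0.78 [117. 167.] 511 [ 46. 138. 200.] [542. 311.  45.]
boss_a 0.73 [172.9 283.5] 432 [104. 187.  77.] [329. 192.  45.]
boss_a 0.72 [392.4 225.1] 480 [210. 207. 202.] [ 440. -205.   45.]
boss_a 0.69 [137.5 265.9] 446 [ 98. 174.  74.] [358. 257.  45.]
boss_a 0.59 [143.9 214.7] 453 [178. 177. 173.] [451. 253.  45.]
boss_a 0.54 [310.5 216.4] 376 [208. 205. 200.] [453. -55.  45.]
tray 0.9 [206.1 126.7] 6271 [224. 145.  78.] [641. 152.   4.]
tray 0.33 [394.5 224.9] 495 [210. 207. 202.] [ 445. -224.    4.]
side {'fx': 354.9498860999998, 'fy': 354.9498860999998, 'cx': 256.6185836502472, 'cy': 192.31983491720106, 'pose': [[-0.855, 0.283, -0.435, 180.59], [-0.519, -0.474, 0.711, 551.347], [-0.006, 0.834, 0.552, 447.704], [0.0, 0.0, 0.0, 1.0]]}
boss_a 0.9 [326.5 160.5] 358 [186. 179. 179.] [ 427. -169.   45.]
boss_a 0.78 [257.9 304.8] 948 [ 91. 175.  69.] [350. 274.  45.]
boss_a 0.75 [131.3 279. ] 911 [ 54. 131. 222.] [538. 331.  45.]
boss_a 0.6 [255.3 261.9] 781 [193. 194.  66.] [396. 205.  45.]
boss_a 0.58 [295.8 282.9] 851 [ 93. 178.  71.] [322. 211.  45.]
boss_a 0.56 [297.1 186.8] 443 [188. 181. 180.] [436. -28.  45.]
tray 0.83 [165.3 216.8] 4787 [188. 115.  69.] [644. 154.   4.]
```

View pics/top0.png

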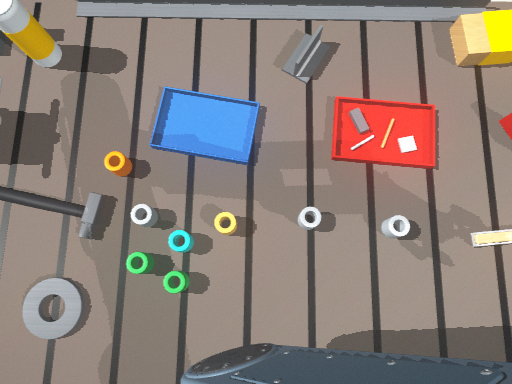

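View pics/side0.png

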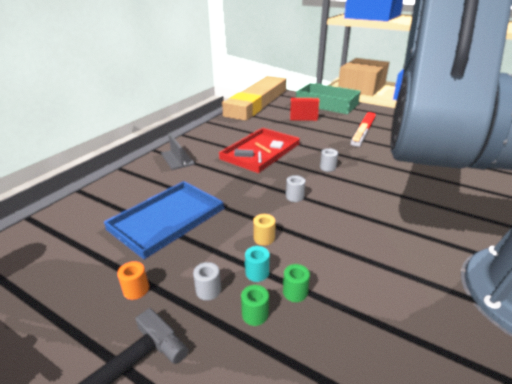

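The top view shows the silver bosses at (144,215), (310,217) and (397,226), the brass bush at (226,223) and the blue tray at (206,127). In the side view the same silver bosses are at (207,281), (296,188) and (329,160). The two right-hand ones stand clear of everything else, so I'll take those and fit known-size silhouettes in both views.

```bash
cat > fit.py <<'E'
from h import *
from scipy.optimize import minimize
S=8
a=np.linspace(0,2*np.pi,40)
def boss_pts(p): return np.array([[p[0]+20*np.cos(t),p[1]+20*np.sin(t),p[2]+z] for t in a for z in(0,45)])
def tray_pts(p):
    c,s=np.cos(p[3]),np.sin(p[3])
    return np.array([[p[0]+c*x-s*y,p[1]+s*x+c*y,p[2]+z] for x in(-65,65) for y in(-100,100) for z in(0,20)])
def fit(masks,pts,p0,steps):
    data=[]
    for n,m in masks.items():
        m=m.astype(np.uint8); cs=cv2.findContours(m,cv2.RETR_EXTERNAL,cv2.CHAIN_APPROX_NONE)[0]
        h=cv2.convexHull(max(cs,key=cv2.contourArea)); x,y,w,hh=cv2.boundingRect(h); o=np.array([x-15,y-15])
        big=np.zeros(((hh+30),(w+30)),np.uint8); cv2.fillConvexPoly(big,h-o.reshape(1,1,2).astype(np.int32),1)
        data.append((n,o,cv2.resize(big,None,fx=S,fy=S,interpolation=cv2.INTER_NEAREST)))
    def ious(p):
        r=[]
        for n,o,b in data:
            uv=np.array([pix(n,q) for q in pts(p)]); q=((uv-o+.5)*S).round().astype(np.int32)
            k=np.zeros_like(b); cv2.fillConvexPoly(k,cv2.convexHull(q),1)
            r.append((k&b).sum()/(k|b).sum())
        return r
    p0=np.array(p0,float); sim=np.vstack([p0]+[p0+np.eye(len(p0))[i]*steps[i] for i in range(len(p0))])
    r=minimize(lambda p:-sum(ious(p)),p0,method="Nelder-Mead",options=dict(initial_simplex=sim,xatol=.1,fatol=1e-4,maxiter=250))
    return r.x,np.round(ious(r.x),3)
def masks(name,uv):
    out={}
    for n in uv:
        arm.camera(n)
        for r in arm.regions_of(n,name):
            if np.hypot(*(np.array(r["centre"])-uv[n]))<15: out[n]=r["region"]; break
    return out
E
python3 - <<'E'
from fit import *
for nm,uv,p in (("mid",dict(top=(310,217),side=(296,188)),(453,-53)),("right",dict(top=(395,225),side=(329,160)),(440,-205)),("left",dict(top=(144,215),side=(207,281)),(451,253))):
    m=masks("boss_a",uv); x,i=fit(m,boss_pts,[*p,5],[10,10,10]); print(nm,list(m),x.round(1),i)
m=masks("tray",dict(top=(206,127),side=(165,217)))
for y in(-.1,.1):
    x,i=fit(m,tray_pts,[641,152,3,y],[10,10,10,.15]); print("tray",list(m),x.round(3),i)
s=arm.state(); print(s["ee_rot"],s["t"])
E
```

```text
Traceback (most recent call last):
  File "fit.py", line 24, in fit
    r=minimize(lambda p:-sum(ious(p)),p0,method="Nelder-Mead",options=dict(initial_simplex=sim,xatol=.1,fatol=1e-4,maxiter=250))
  File "fit.py", line 24, in <lambda>
    r=minimize(lambda p:-sum(ious(p)),p0,method="Nelder-Mead",options=dict(initial_simplex=sim,xatol=.1,fatol=1e-4,maxiter=250))
                             ~~~~^^^
  File "fit.py", line 19, in ious
    uv=np.array([pix(n,q) for q in pts(p)]); q=((uv-o+.5)*S).round().astype(np.int32)
                 ~~~^^^^^
  File "h.py", line 4, in pix
    c=arm.get_calibration(name); q=np.linalg.inv(c["pose"])@np.append(p,1)
ValueError: time passes only in moves, steps and waits
```

```bash
python3 - <<'E'
s=open('h.py').read()
s=s.replace("def pix","import functools\n@functools.lru_cache\ndef cal(n): return arm.get_calibration(n)\ndef pix",1).replace("c=arm.get_calibration(name)","c=cal(name)")
open('h.py','w').write(s)
E
python3 - <<'E'
from fit import *
for nm,uv,p in (("mid",dict(top=(310,217),side=(296,188)),(453,-53)),("right",dict(top=(395,225),side=(329,160)),(440,-205)),("left",dict(top=(144,215),side=(207,281)),(451,253))):
    m=masks("boss_a",uv)
    if not m: print(nm,"missed"); continue
    x,i=fit(m,boss_pts,[*p,5],[10,10,10]); print(nm,list(m),x.round(1),i)
m=masks("tray",dict(top=(206,127),side=(165,217)))
for y in(-.1,.1):
    x,i=fit(m,tray_pts,[641,152,3,y],[10,10,10,.15]); print("tray",list(m),x.round(3),i)
s=arm.state(); print(s["ee_rot"],s["t"])
E
```

```text
mid ['top', 'side'] [453.2 -55.2  -2.1] [0.928 0.943]
right ['top', 'side'] [ 440.5 -217.9   -2.1] [0.959 0.928]
left ['top', 'side'] [453.4 258.7  -1. ] [0.834 0.939]
tray ['top', 'side'] [ 6.43022e+02  1.53198e+02 -9.69000e-01 -1.63000e-01] [0.971 0.961]
tray ['top', 'side'] [ 6.42831e+02  1.53326e+02 -1.17800e+00 -1.63000e-01] [0.97  0.963]
[-1.64110076e-05  9.75150910e-01  2.21541649e-01 -1.42528412e-05] 1.3
```

Heights come out near 0 as expected and the two-view fits agree well. Next is picking the middle boss.

```bash
cat > job.py <<'E'
from h import *
T=np.array([643,153.3]); YAW=-.163
def q(a): return np.array([0,np.cos(a/2),np.sin(a/2),0])
def best(p):  # pinch along tray x, whichever half turn keeps joint 6 nearer its middle
    c=[(abs(j[5]),a) for a in(np.pi/2+YAW,YAW-np.pi/2) if (j:=arm.solve_ik(p,q(a))) is not None]
    return q(min(c)[1])
def slot(y): return T+y*np.array([-np.sin(YAW),np.cos(YAW)])
def say(m): s=arm.state(); print(m,"t",round(s["t"],2),"pos",np.round(s["tool_pos"],1),"w",round(s["grip_width"],3),"F",np.round(s["ft_force"],1),"ff",np.round(s["finger_force"],1))
def pick(x,y):
    up=[x,y,150]; arm.movep(up,best(up)); 
    print("stop",arm.line_to([x,y,8],rate=120,threshold=15)); say("down")
    arm.clamp(50); say("clamped"); arm.line_to([x,y,130],rate=120); arm.sleep(.1); say("lifted")
def place(y):
    x,yy=slot(y); up=[x,yy,130]; arm.movep(up,best(up)); arm.line_to([x,yy,40],rate=150)
    print("stop",arm.line_to([x,yy,11.5],rate=40,threshold=6)); say("placed")
    arm.open(); say("open"); arm.line_to([x,yy,150],rate=150)
E
python3 - <<'E'
from job import *
pick(453.2,-55.2)
cv2.imwrite("pics/lift1.png",arm.camera("side"))
E
```

```text
stop False
down t 4.61 pos [453.6 -55.3   8.5] w 0.999 F [ 0.1  0.1 -0.2] ff 0.0
clamped t 5.1 pos [453.3 -55.2   8.6] w 0.461 F [-0.5  0.4  5.4] ff 49.6
lifted t 6.37 pos [452.7 -55.  129.3] w 0.46 F [-0.2 -0.  -3. ] ff 50.6
```

View pics/lift1.png

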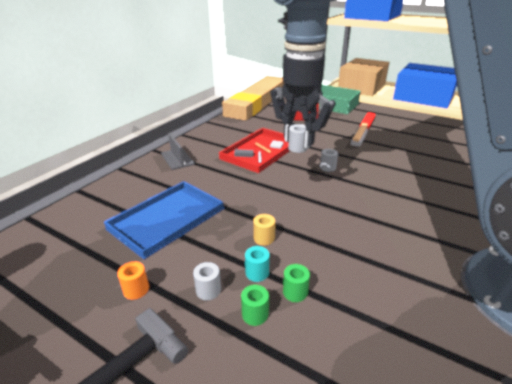

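The boss hangs upright in the gripper at about (297,138), and the others are undisturbed. The grip width (0.46 × 85 ≈ 39 mm) and the −3 N load both match a boss.

Run:
```python
from job import *
place(42)
pick(440.5,-217.9)
cv2.imwrite("pics/lift2.png",np.hstack([cv2.resize(arm.camera(n),(400,300)) for n in("top","side")]))
```

```text
stop True
placed t 9.03 pos [649.2 194.7  12.7] w 0.461 F [-0.7  1.   3.9] ff 51.2
open t 9.55 pos [647.7 194.5  11.1] w 0.998 F [ 0.4 -0.  -0.2] ff 0.0
stop False
down t 13.65 pos [ 440.9 -218.1    8.5] w 0.995 F [0.2 0.  0.2] ff 0.0
clamped t 14.15 pos [ 440.5 -217.9    8.6] w 0.45 F [-1.1 -0.7  5.6] ff 50.0
lifted t 15.42 pos [ 440.  -217.5  129.2] w 0.454 F [ 0.5  0.6 -2. ] ff 50.4
```

View pics/lift2.png

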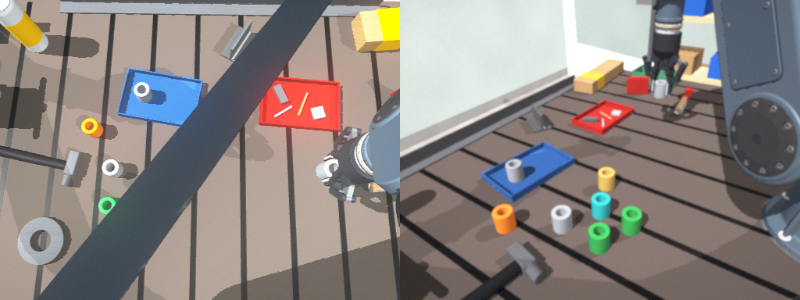

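The first boss stands upright in the left half of the blue tray (top tile (143,92)). The second is held in the gripper.

Run:
```python
from fit import *
from job import *
place(-42)
arm.movep([400,-350,250],best([400,-350,250])); arm.sleep(.3); say("away")
ims=[arm.camera(n) for n in("top","side")]
cv2.imwrite("pics/end.png",np.hstack([cv2.resize(i,(400,300)) for i in ims]))
c,s=np.cos(YAW),np.sin(YAW)
for y in(42,-42,None):
    p=[453.4,258.7,0] if y is None else [*slot(y),4]
    m=masks("boss_a",{n:pix(n,np.array(p)+[0,0,22]) for n in("top","side")})
    if not m: print(y,"missed"); continue
    x,i=fit(m,boss_pts,p,[8,8,8]); d=x[:2]-T; print(y,list(m),x.round(1),i,"in tray",np.round([c*d[0]+s*d[1],-s*d[0]+c*d[1]],1))
```

```text
stop True
placed t 18.35 pos [635.6 111.9  12.7] w 0.456 F [-0.2 -0.5  4. ] ff 50.9
open t 18.88 pos [634.4 111.9  11.5] w 0.999 F [-0.1  0.2  0.3] ff 0.0
away t 22.16 pos [ 400.4 -349.6  249.9] w 1.001 F [ 0.7  0.2 -0.6] ff 0.0
42 ['top', 'side'] [650.9 195.1   1.9] [0.951 0.947] in tray [ 1.  42.5]
-42 ['top', 'side'] [636.2 112.5   2.8] [0.925 0.928] in tray [ -0.1 -41.4]
None ['top', 'side'] [453.5 259.6  -2. ] [0.929 0.935] in tray [-204.2   74.1]
```

View pics/end.png

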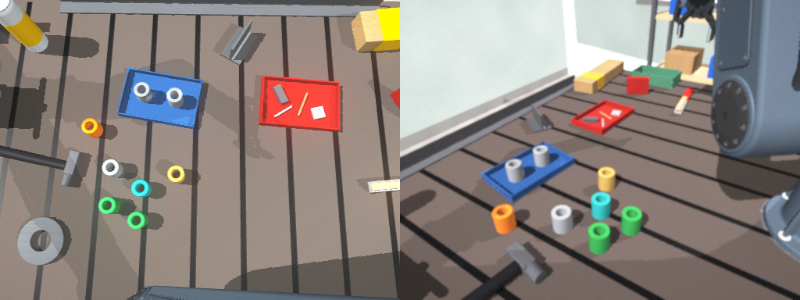

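Both bosses stand upright in the blue tray (top tile (143,92) and (175,98)), and the third is still at (112,168).

```bash
python3 -c "
from plant import arm
print(arm.hand_in())"
```

```text
the job is handed in; nothing more can be done
None
```

I stood two steel bosses upright in the blue tray, left the third within about 1 mm of its start, and handed the job in at about 22 s; no verdict came back.

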